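# Reset the ratchet clamp for a wider board and clamp the board

### The job

The ratchet board clamp is still set for a narrower board. Press its release lever down and keep it pressed while you push the sliding jaw all the way back along its bar, then push the circuit board lying on the clamp's rails in between the jaws until it meets the fence, and push the jaw up against the board until the board is held squarely against the fixed jaw. Only press and push, lift nothing, never force the jaw back with the release up, leave the other things on the bench where they are, and finish clear of the clamp.

Things in the scene. Friction and masses are not known exactly. Their poses are not given: they have to be found in the camera images.
- clamp: board clamp bolted to the bench: L-shaped base plate 149 x 240 x 8 mm, bar with ratchet teeth, fixed jaw, sliding jaw, rails. Origin: its middle at bench height; +x away from the robot across the bar, +y to the fixed jaw, z up. The bar runs along y at x = +50 mm (teeth to z = 39 mm), ending in a block at y -97 to -117 mm, x 34 to 66 mm, z to 46 mm
- fixed_face (a point): middle of the fixed jaw's face, at clamp x 7.5, y 97, z 36 mm; the face looks to -y, x -12 to +27 mm, jaw top at z = 48 mm. The clamped board lies against it with its centre at clamp x = 0, y = 54 mm
- fence (a point): front face of the fence, the low strip along y that the board's rear edge is to meet: clamp x = +27.5 mm, top at z = 32 mm (this point: y 54, z 29 mm). The sliding jaw's arm passes over it
- slot (a point): middle of the open slot between the two rails that carry the board, on its floor: clamp x -24, y 53, z 8 mm. The slot is 54 mm wide (y 26 to 80), open to the front, so fingertips below the board's level can move in it along +x and push the board's front edge. Rails: x -75 to +27.5, y 13 to 26 and 80 to 95, top z = 28 mm
- jaw (a joint): slide of the jaw on the bar (m): 0 = 30 mm gap between the jaw faces; grows as it goes back (clamp -y); 0.088 = end of the bar. Rubs with 4 N. The 6 mm ratchet teeth let it go towards the fixed jaw with clicks (about 8 N in all) and stop it going back (after up to 6 mm of play) unless the release is held down. Closed on the board it reads 0.055
- jaw_face (a point): middle of the sliding jaw's face, z = 36 mm; the face is 39 mm long along the clamp's x, z 28 to 46 mm
- jaw_back (a point): on the flat back of the sliding jaw's head, over the bar, z = 65 mm: push here to move the jaw towards the fixed jaw (clamp +y). The head is 29 mm wide along x and 42 mm long along y; its back face reaches from z = 44 to 78 mm
- release_pad (a point): middle of the top of the release lever's ribbed black thumb pad (29 mm along x, 25 mm along y) over the bar on the sliding jaw. Up, it slopes: this point at z = 56 mm, outer (+y) edge at 59. Next to it on the clamp's -y side the jaw's head rises, its face (z 58 to 78 mm) 13.5 mm from this point: a finger holding the pad down can push this face to take the jaw back
- release (a joint): hinge of the release lever (rad): about 0 = up, ratchet engaged (up to 0.2 while the pawl rides over a tooth); pressed it grows, above 0.22 the ratchet is free; at 0.27 the pad is level, its whole top at z = 47 mm; stop at 0.32 (middle at z = 45 mm). Takes about 4 N; springs up when let go
- board: green circuit board 55 (x) x 85 (y) mm, 2 mm thick, with parts up to 12 mm; a white connector near its front (-x) edge. Origin: centre of its underside. It starts flat on the front part of the two rails, in front of the jaws, nearly parallel to the clamp, its underside at z = 28 mm; 30 g, slides easily.
- loupe: black eye loupe, 44 mm across, 36 mm tall, on the bench in the corner of the L-shaped clamp, in front of the bar; bystander, origin under its middle
- tweezers: black tweezers 122 x 11 x 8 mm, bystander
- solder_spool: spool of solder wire, 56 mm across, 42 mm tall, bystander, origin under its middle
- brush: black antistatic brush 156 x 24 x 10 mm lying at the front left; bystander

How it is judged:
On the way, in this order (a step that is already met when the one before it is completed fails the run):
1. the release lever is pressed down (value of joint release above 0.22 rad), for 0.1 s.
2. the sliding jaw is back at the end of its bar (value of joint jaw above 0.083 m), for 0.2 s.
3. the board is pushed in between the jaws up to the fence (x of board in the frame of clamp above -0.004 m and value of joint jaw above 0.07 m), for 0.2 s.
At the end, for the whole second after the job is handed in: The board lies flat on the rails, within 4 mm of the fence and of the fixed jaw and square to them within 0.05 rad; the sliding jaw is closed on it (no more than 4 mm of play), the release is let go, everything is at rest (value of joint jaw between 0.051 and 0.059 m and x of board in the frame of clamp between -0.004 and 0.003 m and y of board in the frame of clamp between 0.05 and 0.058 m and angle between the x axis of board and the x axis of clamp, either way round below 0.05 rad and angle between board's own z axis and vertical below 0.05 rad and height (world z) of board between 0.025 and 0.031 m and value of joint release below 0.21 rad and linear speed of board below 0.01 m/s); the robot touches nothing.
It fails at once if the board is lifted or tipped (height (world z) of board above 0.036 m or angle between board's own z axis and vertical above 0.2 rad).
It fails at once if the jaw is forced back with the release up (velocity of joint jaw above 0.05 m/s and value of joint release below 0.08 rad).
It fails at once if another thing on the bench is moved (distance of any of loupe, brush, tweezers, solder_spool from where it was at the start of the episode above 0.02 m).
It also fails if it takes over 51 s, if anything falls off the work surface, if the arm or the gripper's body presses on something with over 40 N, if the wrist force passes 120 N, or if a joint passes its speed limit or range.

### The arm

A 6-joint arm with a two-finger parallel gripper is mounted at the origin on a cart in front of the work surface, level with it; the furniture and walls round the work are solid. World frame = base frame: x ahead of the robot, y to its left, z up, the work surface at z = 0. Lengths are in m, angles in rad, forces in N, time in s.
With the tool pointing down it reaches from about 0.25 to 0.85 m from the base axis. Payload 12.5 kg.
Tool frame: the origin (TCP) lies at the very end of the fingers, on their centre line; the grasp point (between the pads) lies 19 mm behind it; z points along the fingers, y is the line along which they close (so a half turn about z gives the same grasp; the last joint's range is limited). The gripper opens to 93 mm and grips with 3 to 60 N. Pads are 15 mm wide; open, the fingers measure 128 mm over their backs; the gripper's body (75 mm by 188 mm) begins 65 mm behind the grasp point.
Start: joints at [1.124, 0.351, 1.652, -0, 1.139, -0.085], TCP at [0.195, 0.514, 0.219] pointing down, gripper open.
Joint ranges: [-2.75, 2.75], [-0.79, 2.1], [0.01, 2.65], [-1.57, 4.71], [0.07, 3.14], [-2.87, 2.87]. Speed limits (rad/s): [2.22, 2.22, 2.79, 3.14, 3.14, 3.14].

### API

Orientations are given as a unit quaternion [x, y, z, w].
In Python, from cell import * gives the robot as it stands.
- The arm moves only by the tool drive_tool, never from a script. Its arguments are lists of equal length, an entry for each row: "linear": the shift along the tool's x, y, z in m, a list of three; "turn": the turn about the tool's z in degrees; "jaw": the opening, from 0 (shut) to 1 (fully open). A call has 1 to 20 rows; each row is the pose to reach, as a shift and turn from the pose commanded when the call began, along the tool's axes at that moment; what a row does not reach only later rows make up. A row lasts 1/8 s, in which the tool goes at most 62.5 mm and 10.7 degrees, less where a joint would pass 70% of its speed; a pose out of reach is approached as far as the arm can. A call with a gripper value outside its range is refused whole. The fingers move at their own pace and stop on an object; "squeeze" is the grip in N (left out, the last holds). Time passes only in rows, so rows that repeat a pose let the fingers close. It gives the time, the measured TCP pose, the force, the opening and the grip force at its end, in the units of the state.
- observe(): the state, without advancing time (a new reading comes with each control period).
- grab_frame(name): name is "side" or "top"; returns (picture, depth): 480x640x3 uint8, red, green, blue; 480x640 float32, m along the optical axis (not along the pixel's ray), 0 where there is no reading.
- camera_params(name): a dict with "vfov" (degrees; the focal length in pixels is half the picture's height over the tangent of half this angle, whatever the lens; pixels are square), "cx", "cy" (the principal point, pixels), "extrinsics" (4x4, takes a point from camera to world coordinates). Camera axes: x right, y up, looking along -z (the intrinsics and any distortion apply to the point x, -y, -z); pixel columns grow to the right and rows downward; lengths in m; the calibration is good to about 2 mm. A picture is of the moment at which its call begins. camera_params takes no time and is no camera call.
- close_job(): hands the job in; it is judged then, once.
The state is a dict: "time_s": time; "joints": joint angles; "joint_vel": joint speeds; "tau": joint torques, N m; "position": TCP position; "eef_rot": TCP orientation; "contact_force": force on the tool from outside, world axes, zero at the start; "ft_torque": the same for the moment, N m; "width": finger opening in m; "finger_force": force on a finger pad.
Only numpy, scipy, OpenCV 4.12 (cv2) and the standard library are available. Lean on these libraries where they do the work, as an engineer would, in place of code of your own. Each camera call takes 0.05 s, during which the arm holds its last target. There are 200 camera calls.

## Working session

There is one attempt and no reset: what is moved stays moved. The work goes in short steps, Python scripts to look and compute and a tool call to move; the robot and the scene stay as the last step left them, time stands still between calls to the robot, and variables do not carry over. Pictures are saved under pics/ and viewed, at most 10 in all, crops included, and the job is handed in when it is done.

Besides the shell and the picture viewer there is one more tool, called after "Call:" by a JSON object that holds its "method" and its "body", one argument or row to a line. drive_tool: Moves the arm, as the interface text tells. Its arguments: {"type":"object","properties":{"linear":{"type":"array","items":{"type":"array","items":{"type":"number"}}},"turn":{"type":"array","items":{"type":"number"}},"jaw":{"type":"array","items":{"type":"number"}},"squeeze":{"type":"number"}},"required":["linear","turn","jaw"]}

```bash
mkdir -p pics
cat > h.py <<'E'
from cell import *
import numpy as np, cv2
def snap(n,f):
    p,d=grab_frame(n); cv2.imwrite('pics/'+f,cv2.cvtColor(p,cv2.COLOR_RGB2BGR)); return p,d
def pts(n,d):
    c=camera_params(n); f=240/np.tan(np.radians(c['vfov'])/2)
    v,u=np.mgrid[0:480,0:640]
    P=np.stack([(u-c['cx'])/f*d,-(v-c['cy'])/f*d,-d,np.ones_like(d)],-1)
    return (P@np.array(c['extrinsics']).T)[...,:3]
E
python3 - <<'E'
from h import *
for n in('top','side'):
    p,d=snap(n,n+'0.png'); np.savez(n+'0.npz',p=p,d=d); print(n,camera_params(n),(d>0).mean())
print(observe())
E
```

```text
top {'vfov': 42.07517934551663, 'cx': 316.1623563611914, 'cy': 236.28225613093358, 'extrinsics': array([[ 4.04436638e-03,  9.79815630e-01, -1.99862386e-01,
         2.61266454e-01],
       [-9.99991648e-01,  4.08040372e-03, -2.31605645e-04,
         1.69540432e-02],
       [ 5.88588394e-04,  1.99861654e-01,  9.79823950e-01,
         1.28860220e+00],
       [ 0.00000000e+00,  0.00000000e+00,  0.00000000e+00,
         1.00000000e+00]])} 0.99595703125
side {'vfov': 44.85910429329711, 'cx': 322.77761555521283, 'cy': 240.50501475190524, 'extrinsics': array([[ 0.99263486,  0.01941054, -0.11957956,  0.35845012],
       [-0.11849555,  0.36086492, -0.92505963, -0.93279223],
       [ 0.02519616,  0.93241608,  0.36050716,  0.45372783],
       [ 0.        ,  0.        ,  0.        ,  1.        ]])} 0.9643717447916667
{'time_s': 0.1, 'joints': array([ 1.12440146e+00,  3.51185686e-01,  1.65229832e+00, -4.73853023e-05,
        1.13905105e+00, -8.45660655e-02]), 'joint_vel': array([ 2.37554847e-03, -2.19795633e-04, -1.97829827e-03, -1.73625139e-05,
       -2.57450642e-04, -3.99874093e-04]), 'tau': array([ 6.55478361e-04, -4.98033285e+01, -2.85703325e+01,  6.99839252e-02,
        2.38350680e-02, -2.50382806e-05]), 'position': array([0.1945454 , 0.51415648, 0.21817691]), 'eef_rot': array([ 1.79919342e-01,  9.83681253e-01, -4.60334056e-04, -1.02869194e-04]), 'contact_force': array([-0.02493076,  0.5798093 , -0.24831876]), 'ft_torque': array([-0.0026385 ,  0.00218227,  0.0356953 ]), 'finger_force': 0.0, 'width': 0.09304195716757671}
```

View pics/top0.png

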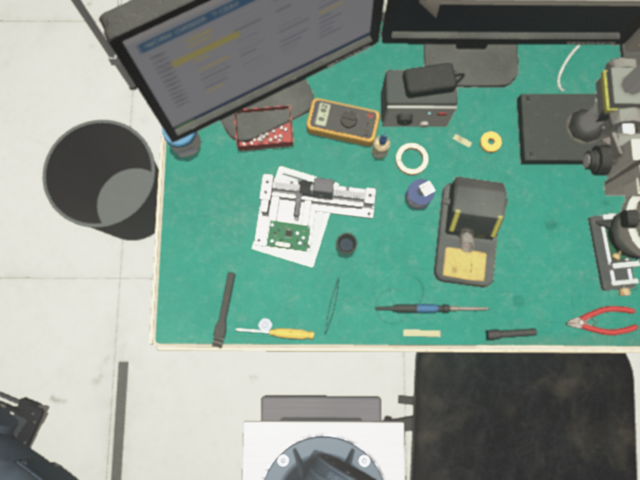

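View pics/side0.png

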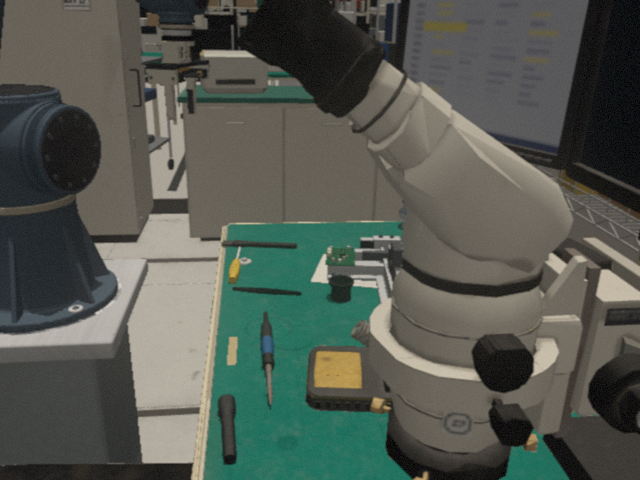

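The top view shows the white clamp at px (253–377, 168–266), with the board at (289,235), the loupe at (346,244) and the black pad near (322,187). In the side view the clamp is partly hidden by the microscope, with the board at (341,255).

Run:
```python
from h import *
z=np.load('top0.npz');p,d=z['p'],z['d'];P=pts('top',d)
c=p[160:272,245:385];c=cv2.resize(c,None,fx=5,fy=5,interpolation=cv2.INTER_CUBIC)
cv2.imwrite('pics/c1.png',c[...,::-1])
hsv=cv2.cvtColor(p,cv2.COLOR_RGB2HSV)
roi=np.zeros((480,640),bool);roi[160:272,245:385]=1
# base plate: bright low-sat; report
w=(hsv[...,1]<60)&(hsv[...,2]>120)&roi
n,l,s,_=cv2.connectedComponentsWithStats(w.astype(np.uint8));i=1+s[1:,4].argmax();print(s[i])
# height bands
Z=P[...,2]
for a,b in((.003,.014),(.022,.034),(.034,.043),(.043,.052),(.052,.064),(.064,.09)):
    m=roi&(Z>a)&(Z<b);q=P[m];
    print(a,b,m.sum(),q.min(0).round(4) if m.any() else'',q.max(0).round(4) if m.any() else '')
bench=P[(hsv[...,1]>120)&roi&(Z<.006)];print('bench z',np.median(bench[:,2]))
np.set_printoptions(linewidth=250)
print((Z[165:225:2,256:382:3]*1000).round().astype(int))
```

```text
[ 252  166  124  102 6063]
0.003 0.014 4398 [ 0.4486 -0.1282  0.003 ] [0.6919 0.1709 0.014 ]
0.022 0.034 2014 [ 0.4827 -0.0989  0.022 ] [0.6337 0.133  0.034 ]
0.034 0.043 769 [ 0.4814 -0.1044  0.034 ] [0.641 0.132 0.043]
0.043 0.052 620 [ 0.499  -0.1039  0.043 ] [0.6466 0.1333 0.052 ]
0.052 0.064 79 [ 0.5969 -0.0166  0.052 ] [0.6357 0.1269 0.0635]
0.064 0.09 314 [ 0.5969 -0.0185  0.064 ] [0.6292 0.0241 0.0837]
bench z 0.0012192717334721381
[[ 5 -1  2 ...  3 -2  3]
 [ 1  5  2 ...  3 -1 -3]
 [ 5  1  0 ... -3  1  0]
 ...
 [ 3  3  8 ...  1  1 -2]
 [ 1  7 10 ...  1  0  3]
 [ 2  9  9 ...  0  1  2]]
```

View pics/c1.png

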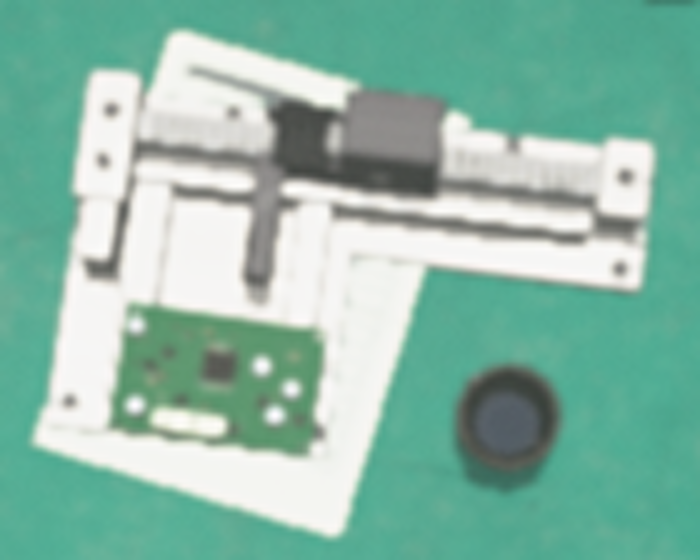

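The enlarged crop shows the clamp turned a few degrees on a sheet of paper. The end block top is near crop (626,178), the fixed block at (85–140, 72–200), the head at (345–445, 92–165) and the pad at (303,140).

```bash
cat >> h.py <<'E'
def ray(n,u,v,z):
    c=camera_params(n); f=240/np.tan(np.radians(c['vfov'])/2);E=np.array(c['extrinsics'])
    r=E[:3,:3]@np.array([(u-c['cx'])/f,-(v-c['cy'])/f,-1]);o=E[:3,3];return o+r*(z-o[2])/r[2]
def crop(x,y,z): return ray('top',245+(x+.5)/5-.5,160+(y+.5)/5-.5,z)
E
python3 - <<'E'
from h import *
for nm,x,y,z in[('endTL',605,140,.046),('endTR',655,145,.046),('endBR',648,217,.046),('endBL',597,212,.046),('endhole',626,177,.046),
 ('fixTL',92,72,.048),('fixTR',140,78,.048),('fixBR',125,200,.048),('fixBL',76,193,.048),('headTL',350,92,.078),('headTR',445,97,.078),('headBR',440,165,.078),('headBL',342,160,.078),
 ('plateBR',640,290,.008),('plateBL',50,428,.008),('boardTL',130,303,.03),('boardTR',325,328,.03),('boardBR',308,455,.03),('boardBL',112,428,.03),('loupe',508,415,.036)]:
    print(nm,crop(x,y,z)[:2].round(4))
z=np.load('top0.npz');p,d=z['p'],z['d'];P=pts('top',d)
roi=np.zeros((480,640),bool);roi[160:272,245:385]=1
m=roi&(P[...,2]>.07);q=P[m][:,:2].astype(np.float32);print('head',cv2.minAreaRect(q),np.median(P[m][:,2]))
hsv=cv2.cvtColor(p,cv2.COLOR_RGB2HSV);b=p.astype(int)
m=roi&(hsv[...,0]>45)&(hsv[...,0]<72)&(hsv[...,1]>70)&(P[...,2]>.02);mm=cv2.morphologyEx(m.astype(np.uint8),cv2.MORPH_CLOSE,np.ones((7,7)))
v,u=np.nonzero(mm);q=np.array([ray('top',a,c,.03)[:2] for a,c in zip(u,v)],np.float32);print('board',cv2.minAreaRect(q),len(q))
E
```

```text
endTL [ 0.6178 -0.0844]
endTR [ 0.6157 -0.1051]
endBR [ 0.585  -0.1017]
endBL [ 0.5871 -0.0808]
endhole [ 0.602  -0.0929]
fixTL [0.6455 0.1279]
fixTR [0.643 0.108]
fixBR [0.5908 0.1132]
fixBL [0.5937 0.1334]
headTL [0.6283 0.0209]
headTR [ 0.6263 -0.0175]
headBR [ 0.5979 -0.0154]
headBL [0.5998 0.024 ]
plateBR [ 0.5632 -0.1015]
plateBL [0.5029 0.1457]
boardTL [0.5516 0.1117]
boardTR [0.5413 0.0309]
boardBR [0.488  0.0375]
boardBL [0.4989 0.1181]
loupe [ 0.5038 -0.0442]
head ((0.44597184658050537, 0.019764680415391922), (0.04189176484942436, 0.36707091331481934), 84.36111450195312) 0.07755354679503745
board ((0.5197182297706604, 0.07483880966901779), (0.07985266298055649, 0.05019184201955795), 81.91962432861328) 748
```

Call:
{"method": "drive_tool", "body": {
  "linear": [
    [-0.05, -0.026, 0],
    [-0.1, -0.052, 0],
    [-0.15, -0.078, 0],
    [-0.2, -0.103, 0],
    [-0.25, -0.129, 0],
    [-0.3, -0.155, 0],
    [-0.35, -0.181, 0],
    [-0.4, -0.207, 0],
    [-0.45, -0.233, 0],
    [-0.5, -0.259, 0],
    [-0.55, -0.284, 0.02],
    [-0.563, -0.291, 0.06],
    [-0.563, -0.291, 0.1],
    [-0.563, -0.291, 0.118],
    [-0.563, -0.291, 0.118],
    [-0.563, -0.291, 0.118]
  ],
  "turn": [0, -2, -4, -6, -8, -10, -12, -13.7, -13.7, -13.7, -13.7, -13.7, -13.7, -13.7, -13.7, -13.7],
  "jaw": [0, 0, 0, 0, 0, 0, 0, 0, 0, 0, 0, 0, 0, 0, 0, 0],
  "squeeze": 40
}}

```text
time_s: 2.1
position: [0.619, 0.0432, 0.1022]
eef_rot: [0.061, 0.998, 0.0, 0.001]
contact_force: [-0.2, 0.1, -0.1]
width: 0.0006
finger_force: 0.0
```

```bash
cat >> h.py <<'E'
th=-0.122;CX=np.array([np.cos(th),np.sin(th)]);CY=np.array([-np.sin(th),np.cos(th)]);O=np.array([.5645,.019])
def cl(w): r=np.asarray(w)[:2]-O; return np.array([r@CX,r@CY]).round(4)
def st():
    o=observe();R=o['eef_rot'];print('t',o['time_s'],'clamp',cl(o['position']),'z',o['position'][2].round(4),'yaw_ty-deg',np.degrees(2*np.arctan2(R[1],R[0]))-90+0,'F',o['contact_force'].round(1),'w',o['width'])
E
python3 - <<'E'
from h import *
st()
print('pad',cl(crop(305,140,.056)),'jawface',cl(crop(246,280,.046)),cl(crop(272,200,.046)),'head',cl(crop(395,128,.078)))
p,d=snap('side','s1.png');cv2.imwrite('pics/s1c.png',cv2.resize(cv2.cvtColor(p,cv2.COLOR_RGB2BGR)[160:320,300:420],None,fx=5,fy=3.75*1.33,interpolation=cv2.INTER_CUBIC)[:,:600])
p,d=snap('top','t1.png');cv2.imwrite('pics/t1c.png',cv2.resize(cv2.cvtColor(p,cv2.COLOR_RGB2BGR)[160:272,245:385],None,fx=5,fy=5))
E
```

```text
t 2.1 clamp [0.0512 0.0307] z 0.1022 yaw_ty-deg 82.99293033736922 F [-0.2  0.1 -0.1] w 0.0005995203295961061
pad [0.047  0.0262] jawface [-0.0121  0.043 ] [0.0228 0.0369] head [ 0.0504 -0.0103]
```

View pics/s1.png

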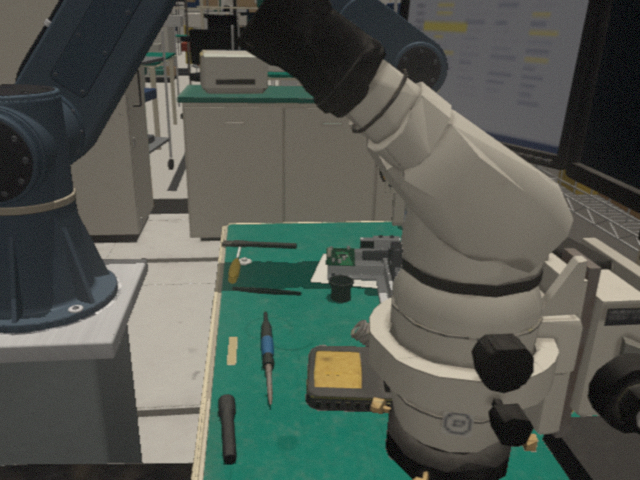

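The side view has the gripper hidden behind the microscope and everything else unmoved. I'll press down by feel.

Call:
{"method": "drive_tool", "body": {
  "linear": [
    [0, 0.002, 0.01],
    [0, 0.002, 0.025],
    [0, 0.002, 0.035],
    [0, 0.002, 0.04],
    [0, 0.002, 0.045],
    [0, 0.002, 0.05],
    [0, 0.002, 0.053],
    [0, 0.002, 0.056],
    [0, 0.002, 0.056],
    [0, 0.002, 0.056]
  ],
  "turn": [0, 0, 0, 0, 0, 0, 0, 0, 0, 0],
  "jaw": [0, 0, 0, 0, 0, 0, 0, 0, 0, 0]
}}

```text
time_s: 3.45
position: [0.6188, 0.0451, 0.046]
eef_rot: [0.061, 0.998, 0.0, 0.0]
contact_force: [-5.2, 1.0, 14.1]
width: 0.0008
finger_force: 7.1
```

Call:
{"method": "drive_tool", "body": {
  "linear": [
    [0, 0, -0.001],
    [0, 0, -0.001],
    [0, -0.003, -0.001],
    [0, -0.006, -0.001],
    [0, -0.01, -0.001],
    [0, -0.015, -0.001],
    [0, -0.02, -0.001],
    [0, -0.02, -0.001]
  ],
  "turn": [0, 0, 0, 0, 0, 0, 0, 0],
  "jaw": [0, 0, 0, 0, 0, 0, 0, 0]
}}

```text
time_s: 4.45
position: [0.6163, 0.0249, 0.0462]
eef_rot: [0.061, 0.998, 0.0, 0.0]
contact_force: [-1.4, 0.8, 7.7]
width: 0.0005
finger_force: 3.8
```

Run:
```python
from h import *
st()
p,d=snap('top','t2.png');cv2.imwrite('pics/t2c.png',cv2.resize(cv2.cvtColor(p,cv2.COLOR_RGB2BGR)[160:272,245:385],None,fx=5,fy=5,interpolation=cv2.INTER_CUBIC))
```

```text
t 4.45 clamp [0.0507 0.0122] z 0.0462 yaw_ty-deg 82.95960289960016 F [-1.4  0.8  7.7] w 0.0005034163779879409
```

View pics/t2c.png

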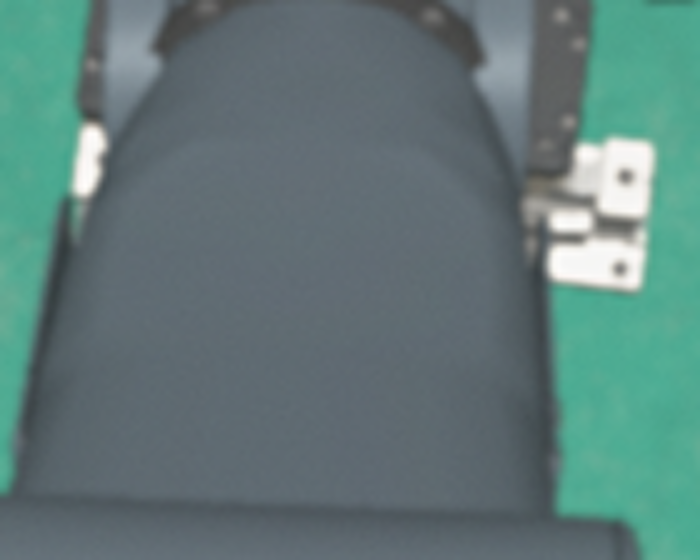

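The arm hides the jaw in this top view, so I'll keep pushing and watch the force.

Call:
{"method": "drive_tool", "body": {
  "linear": [
    [0, -0.005, 0],
    [0, -0.01, 0],
    [0, -0.015, 0],
    [0, -0.02, 0],
    [0, -0.025, 0],
    [0, -0.03, 0],
    [0, -0.035, 0],
    [0, -0.038, 0],
    [0, -0.041, 0],
    [0, -0.043, 0]
  ],
  "turn": [0, 0, 0, 0, 0, 0, 0, 0, 0, 0],
  "jaw": [0, 0, 0, 0, 0, 0, 0, 0, 0, 0]
}}

```text
time_s: 5.75
position: [0.6112, -0.0173, 0.0462]
eef_rot: [0.061, 0.998, 0.0, 0.001]
contact_force: [-0.1, 4.7, 7.5]
width: 0.0005
finger_force: 3.6
```

Pushing with about 4.7 N, which fits sliding friction. Continuing to the end stop.

Call:
{"method": "drive_tool", "body": {
  "linear": [
    [0, -0.001, 0],
    [0, -0.002, 0],
    [0, -0.003, 0],
    [0, -0.004, 0],
    [0, -0.004, 0],
    [0, -0.004, 0]
  ],
  "turn": [0, 0, 0, 0, 0, 0],
  "jaw": [0, 0, 0, 0, 0, 0]
}}

```text
time_s: 6.5
position: [0.6107, -0.0212, 0.0462]
eef_rot: [0.061, 0.998, 0.0, 0.001]
contact_force: [-0.7, 4.3, 6.9]
width: 0.0002
finger_force: 3.6
```

Call:
{"method": "drive_tool", "body": {
  "linear": [
    [0, -0.002, 0],
    [0, -0.003, 0],
    [0, -0.004, 0],
    [0, -0.005, 0],
    [0, -0.005, 0],
    [0, -0.005, 0]
  ],
  "turn": [0, 0, 0, 0, 0, 0],
  "jaw": [0, 0, 0, 0, 0, 0]
}}

```text
time_s: 7.25
position: [0.6103, -0.0261, 0.0462]
eef_rot: [0.061, 0.998, 0.0, 0.001]
contact_force: [0.7, 4.7, 5.4]
width: 0.0008
finger_force: 3.3
```

Call:
{"method": "drive_tool", "body": {
  "linear": [
    [0, -0.001, 0],
    [0, -0.002, 0],
    [0, -0.003, 0],
    [0, -0.004, 0],
    [0, -0.005, 0],
    [0, -0.006, 0],
    [0, -0.006, 0],
    [0, -0.006, 0]
  ],
  "turn": [0, 0, 0, 0, 0, 0, 0, 0],
  "jaw": [0, 0, 0, 0, 0, 0, 0, 0]
}}

```text
time_s: 8.25
position: [0.6102, -0.027, 0.0463]
eef_rot: [0.061, 0.998, 0.003, 0.001]
contact_force: [6.1, 38.9, 6.6]
width: 0.0004
finger_force: 20.2
```

Run:
```python
from h import *
st()
p,d=snap('top','t3.png');cv2.imwrite('pics/t3c.png',cv2.resize(cv2.cvtColor(p,cv2.COLOR_RGB2BGR)[160:272,245:385],None,fx=5,fy=5,interpolation=cv2.INTER_CUBIC))
```

```text
t 8.25 clamp [ 0.051  -0.0401] z 0.0463 yaw_ty-deg 82.96663438206437 F [ 6.1 38.9  6.6] w 0.0004211462211786589
```

Call:
{"method": "drive_tool", "body": {
  "linear": [
    [0, 0.003, 0],
    [0, 0.006, 0],
    [0, 0.006, -0.01],
    [0, 0.006, -0.03],
    [0, 0.006, -0.055],
    [0, 0.006, -0.085],
    [0.03, 0.006, -0.085],
    [0.08, 0.05, -0.085],
    [0.13, 0.1, -0.085],
    [0.15, 0.1, -0.085],
    [0.15, 0.1, -0.085]
  ],
  "turn": [0, 0, 0, 0, 0, 0, 0, 0, 0, 0, 0],
  "jaw": [0, 0, 0, 0, 0, 0, 0, 0.11, 0.11, 0.11, 0.11]
}}

```text
time_s: 9.68
position: [0.4711, 0.0858, 0.1317]
eef_rot: [0.061, 0.998, 0.0, 0.0]
contact_force: [0.4, 0.2, -0.2]
width: 0.01
finger_force: 0.0
```

Run:
```python
from h import *
st()
p,d=snap('top','t4.png');cv2.imwrite('pics/t4c.png',cv2.resize(cv2.cvtColor(p,cv2.COLOR_RGB2BGR)[160:272,245:385],None,fx=5,fy=5,interpolation=cv2.INTER_CUBIC))
```

```text
t 9.675 clamp [-0.1008  0.055 ] z 0.1317 yaw_ty-deg 83.06176316966909 F [ 0.4  0.2 -0.2] w 0.010012329144273587
```

View pics/t4c.png

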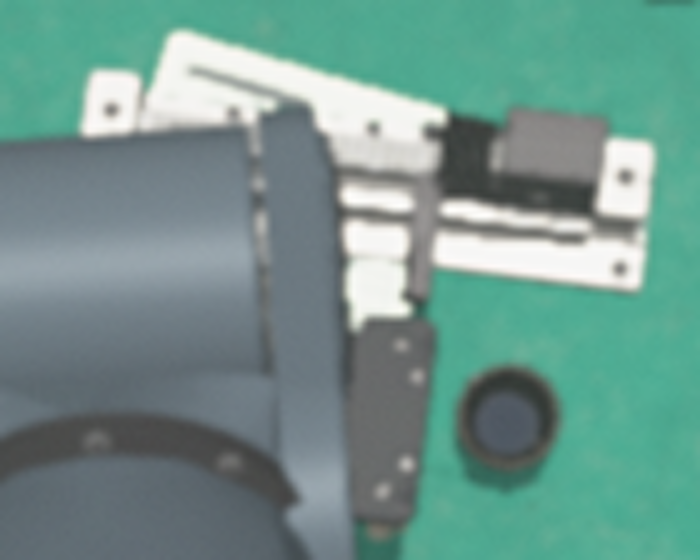

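The jaw is fully back against the end block (crop 505–605, 110–190). Next I'll lower in front of the board and push it.

Call:
{"method": "drive_tool", "body": {
  "linear": [
    [0, -0.002, 0.03],
    [0, -0.002, 0.07],
    [0, -0.002, 0.1],
    [0, -0.002, 0.115],
    [0, -0.002, 0.115],
    [-0.005, -0.002, 0.115],
    [-0.01, -0.002, 0.115],
    [-0.014, -0.002, 0.115],
    [-0.018, -0.002, 0.115],
    [-0.022, -0.002, 0.115],
    [-0.026, -0.002, 0.115],
    [-0.03, -0.002, 0.115],
    [-0.034, -0.002, 0.115],
    [-0.038, -0.002, 0.115],
    [-0.042, -0.002, 0.115],
    [-0.046, -0.002, 0.115],
    [-0.05, -0.002, 0.115],
    [-0.053, -0.002, 0.115],
    [-0.055, -0.002, 0.115],
    [-0.055, -0.002, 0.115]
  ],
  "turn": [0, 0, 0, 0, 0, 0, 0, 0, 0, 0, 0, 0, 0, 0, 0, 0, 0, 0, 0, 0],
  "jaw": [0.11, 0.11, 0.11, 0.11, 0.11, 0.11, 0.11, 0.11, 0.11, 0.11, 0.11, 0.11, 0.11, 0.11, 0.11, 0.11, 0.11, 0.11, 0.11, 0.11]
}}

```text
time_s: 12.22
position: [0.5267, 0.0764, 0.0156]
eef_rot: [0.061, 0.998, -0.0, 0.0]
contact_force: [0.6, 0.4, -0.7]
width: 0.0101
finger_force: 0.0
```

Call:
{"method": "drive_tool", "body": {
  "linear": [
    [-0.002, 0, 0],
    [-0.004, 0, 0],
    [-0.006, 0, 0],
    [-0.007, 0, 0],
    [-0.008, 0, 0],
    [-0.009, 0, 0],
    [-0.009, 0, 0]
  ],
  "turn": [0, 0, 0, 0, 0, 0, 0],
  "jaw": [0.11, 0.11, 0.11, 0.11, 0.11, 0.11, 0.11]
}}

```text
time_s: 13.1
position: [0.5356, 0.0753, 0.0156]
eef_rot: [0.061, 0.998, -0.0, 0.0]
contact_force: [0.1, 0.9, -0.3]
width: 0.0103
finger_force: 0.0
```

Call:
{"method": "drive_tool", "body": {
  "linear": [
    [-0.001, 0, 0],
    [-0.002, 0, 0],
    [-0.002, 0, 0]
  ],
  "turn": [0, 0, 0],
  "jaw": [0.11, 0.11, 0.11]
}}

```text
time_s: 13.48
position: [0.5376, 0.0751, 0.0156]
eef_rot: [0.061, 0.998, 0.0, 0.0]
contact_force: [-1.5, 0.2, -1.2]
width: 0.0101
finger_force: 0.0
```

Call:
{"method": "drive_tool", "body": {
  "linear": [
    [-0.001, 0, 0],
    [-0.001, 0, 0]
  ],
  "turn": [0, 0],
  "jaw": [0.11, 0.11]
}}

```text
time_s: 13.72
position: [0.5378, 0.075, 0.0155]
eef_rot: [0.061, 0.998, -0.0, -0.001]
contact_force: [-4.5, 0.2, 3.8]
width: 0.0099
finger_force: 2.6
```

Blocked at the fence with about 5 N. Holding briefly, then backing out along the slot and looking.

Call:
{"method": "drive_tool", "body": {
  "linear": [
    [0, 0, 0],
    [0, 0, 0],
    [0.002, 0, 0],
    [0.01, 0, 0],
    [0.03, 0, 0],
    [0.07, 0, 0],
    [0.07, 0, -0.05],
    [0.08, 0, -0.11],
    [0.1, 0.06, -0.13],
    [0.1, 0.12, -0.13],
    [0.1, 0.16, -0.13],
    [0.1, 0.16, -0.13]
  ],
  "turn": [0, 0, 0, 0, 0, 0, 0, 0, 0, 0, 0, 0],
  "jaw": [0.11, 0.11, 0.11, 0.11, 0.11, 0.11, 0.11, 0.11, 0, 0, 0, 0]
}}

```text
time_s: 15.22
position: [0.4586, 0.248, 0.1455]
eef_rot: [0.06, 0.998, 0.0, 0.0]
contact_force: [0.1, -0.9, 0.4]
width: 0.0004
finger_force: 0.0
```

Run:
```python
from h import *
st()
p,d=snap('top','t5.png');cv2.imwrite('pics/t5c.png',cv2.resize(cv2.cvtColor(p,cv2.COLOR_RGB2BGR)[160:272,245:385],None,fx=5,fy=5,interpolation=cv2.INTER_CUBIC))
```

```text
t 15.225 clamp [-0.133   0.2144] z 0.1455 yaw_ty-deg 83.14705935130371 F [ 0.1 -0.9  0.4] w 0.00040589615829356965
```

View pics/t5c.png

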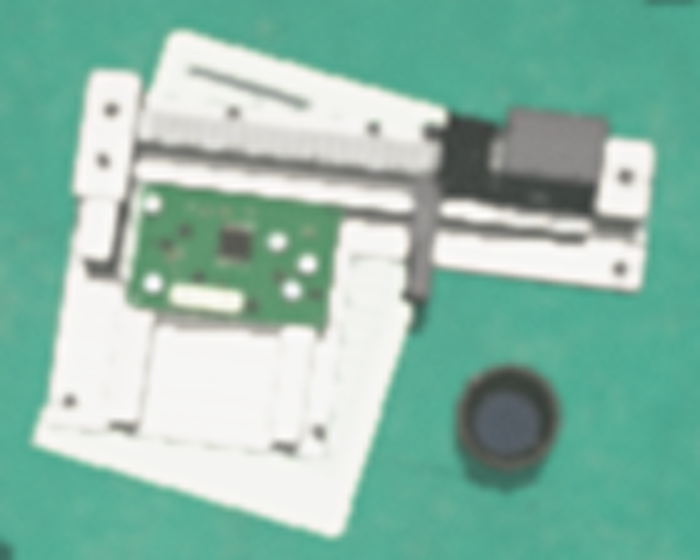

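The board sits against the fence, square, with a few mm gap to the fixed jaw (board crop 130–340, 185–330). The head's back edge is at crop ~(605,150). Going behind the head next.

Call:
{"method": "drive_tool", "body": {
  "linear": [
    [-0.03, -0.05, 0],
    [-0.06, -0.1, 0],
    [-0.09, -0.15, 0],
    [-0.12, -0.2, 0],
    [-0.15, -0.25, 0],
    [-0.17, -0.3, 0],
    [-0.183, -0.336, 0],
    [-0.183, -0.336, 0.02],
    [-0.183, -0.336, 0.05],
    [-0.183, -0.336, 0.06],
    [-0.183, -0.336, 0.06]
  ],
  "turn": [0, 0, 0, 0, 0, 0, 0, 0, 0, 0, 0],
  "jaw": [0, 0, 0, 0, 0, 0, 0, 0, 0, 0, 0]
}}

```text
time_s: 16.65
position: [0.5988, -0.1104, 0.0856]
eef_rot: [0.062, 0.998, 0.0, -0.0]
contact_force: [-0.4, -0.9, -0.6]
width: 0.0003
finger_force: 0.0
```

Run:
```python
from h import *
st()
print(cl(crop(608,118,.078)),cl(crop(598,180,.078)))
```

```text
t 16.65 clamp [ 0.0498 -0.1242] z 0.0856 yaw_ty-deg 82.93777775225513 F [-0.4 -0.9 -0.6] w 0.00028893040922927136
[ 0.0653 -0.0949] [ 0.0391 -0.0938]
```

Call:
{"method": "drive_tool", "body": {
  "linear": [
    [0, 0, 0.015],
    [0, 0, 0.027],
    [0, 0, 0.027],
    [0, 0.005, 0.027],
    [0, 0.01, 0.027],
    [0, 0.013, 0.027],
    [0, 0.016, 0.027],
    [0, 0.019, 0.027],
    [0, 0.022, 0.027],
    [0, 0.025, 0.027],
    [0, 0.028, 0.027],
    [0, 0.031, 0.027],
    [0, 0.033, 0.027],
    [0, 0.035, 0.027],
    [0, 0.036, 0.027],
    [0, 0.036, 0.027]
  ],
  "turn": [0, 0, 0, 0, 0, 0, 0, 0, 0, 0, 0, 0, 0, 0, 0, 0],
  "jaw": [0, 0, 0, 0, 0, 0, 0, 0, 0, 0, 0, 0, 0, 0, 0, 0]
}}

```text
time_s: 18.65
position: [0.6039, -0.0745, 0.0589]
eef_rot: [0.061, 0.998, -0.0, 0.0]
contact_force: [-1.3, -5.7, 0.9]
width: 0.0002
finger_force: 2.6
```

Call:
{"method": "drive_tool", "body": {
  "linear": [
    [0, 0.002, 0],
    [0, 0.003, 0],
    [0, 0.004, 0],
    [0, 0.005, 0],
    [0, 0.005, 0]
  ],
  "turn": [0, 0, 0, 0, 0],
  "jaw": [0, 0, 0, 0, 0]
}}

```text
time_s: 19.27
position: [0.6044, -0.0698, 0.0589]
eef_rot: [0.061, 0.998, -0.001, 0.0]
contact_force: [-1.6, -7.5, 2.7]
width: 0.0005
finger_force: 4.1
```

Call:
{"method": "drive_tool", "body": {
  "linear": [
    [0, 0.001, 0],
    [0, 0.002, 0],
    [0, 0.003, 0],
    [0, 0.003, 0]
  ],
  "turn": [0, 0, 0, 0],
  "jaw": [0, 0, 0, 0]
}}

```text
time_s: 19.77
position: [0.6048, -0.0665, 0.0589]
eef_rot: [0.061, 0.998, -0.0, 0.0]
contact_force: [-1.2, -6.9, 2.0]
width: 0.001
finger_force: 3.3
```

Call:
{"method": "drive_tool", "body": {
  "linear": [
    [0, 0.001, 0],
    [0, 0.002, 0],
    [0, 0.002, 0]
  ],
  "turn": [0, 0, 0],
  "jaw": [0, 0, 0]
}}

```text
time_s: 20.15
position: [0.605, -0.0659, 0.0589]
eef_rot: [0.061, 0.998, -0.001, 0.0]
contact_force: [-2.4, -15.6, 2.3]
width: 0.0007
finger_force: 7.8
```

Call:
{"method": "drive_tool", "body": {
  "linear": [
    [0, 0.001, 0],
    [0, 0.001, 0],
    [0, 0.001, 0]
  ],
  "turn": [0, 0, 0],
  "jaw": [0, 0, 0]
}}

```text
time_s: 20.52
position: [0.605, -0.0657, 0.059]
eef_rot: [0.061, 0.998, -0.002, 0.0]
contact_force: [-4.3, -21.3, 1.9]
width: 0.0004
finger_force: 10.5
```

Call:
{"method": "drive_tool", "body": {
  "linear": [
    [0, -0.005, 0],
    [0, -0.02, 0],
    [0, -0.04, 0],
    [0, -0.05, -0.04],
    [0, -0.05, -0.1],
    [0.05, -0.05, -0.14],
    [0.11, -0.05, -0.14],
    [0.17, -0.05, -0.14],
    [0.2, -0.05, -0.14],
    [0.2, -0.05, -0.14]
  ],
  "turn": [0, 0, 0, 0, 0, 0, 0, 0, 0, 0],
  "jaw": [0, 0, 0, 0, 0, 0, 0, 0, 0, 0]
}}

```text
time_s: 21.78
position: [0.3992, -0.0888, 0.199]
eef_rot: [0.062, 0.998, -0.0, 0.0]
contact_force: [0.1, -0.1, -0.8]
width: 0.0006
finger_force: 0.0
```

Run:
```python
from h import *
st()
p,d=snap('top','t6.png');cv2.imwrite('pics/t6c.png',cv2.resize(cv2.cvtColor(p,cv2.COLOR_RGB2BGR)[160:272,245:385],None,fx=5,fy=5,interpolation=cv2.INTER_CUBIC))
```

```text
t 21.775 clamp [-0.1509 -0.1271] z 0.199 yaw_ty-deg 82.91629276784312 F [ 0.1 -0.1 -0.8] w 0.000630422940090209
```

View pics/t6c.png

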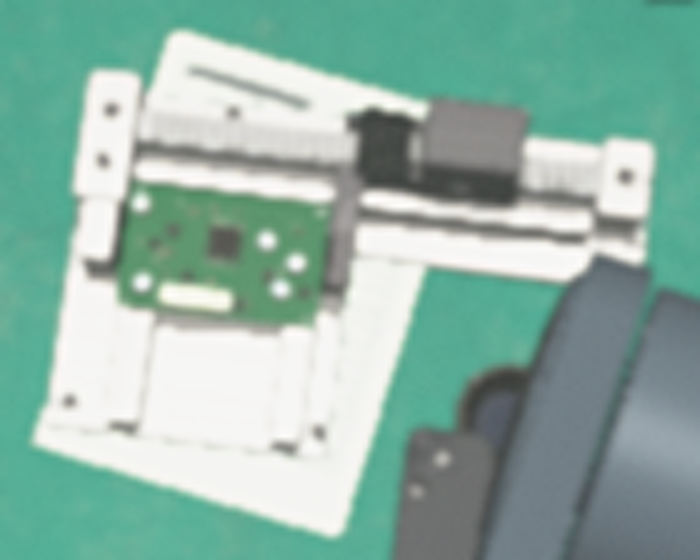

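The board lies square against the fixed jaw and fence with the sliding jaw closed on it, and the arm is clear. Handing in.

```bash
python3 -c "
from cell import *
print(close_job())"
```

```text
the job is handed in; nothing more can be done
None
```

I pressed the release, pushed the jaw back to its end stop, slid the board to the fence and closed the jaw on it. The last picture shows the board square between the jaws with the arm clear. I handed the job in at about 22 s, and the hand-in call returned no verdict.

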